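# Lay out the rebuild kit in its trays

## Robot

A 6-joint arm with a two-finger parallel gripper is mounted at the origin on the work surface; the furniture and walls round the work are solid. World frame = base frame: x ahead of the robot, y to its left, z up, the work surface at z = 0. Lengths are in m, angles in rad, forces in N, time in s.
With the tool pointing down it reaches from about 0.3 to 0.825 m from the base axis. Payload 5.4 kg.
Tool frame: the origin (TCP) lies midway between the tips of the shut fingers; the grasp point (between the pads) lies bot.grip_point_offset behind it (bot.grip_point_offset is the distance from the TCP to the grasp point, in m); z points along the fingers, y is the line along which they close (so a half turn about z gives the same grasp; the last joint's range is limited). The gripper opens to 92 mm and grips with 3 to 60 N. Pads are 20 mm wide; open, the fingers measure 128 mm over their backs; the gripper's body (75 mm by 189 mm) begins 69 mm behind the grasp point.
Start: joints at [1, 0.158, 1.597, -0, 1.386, -0.21], TCP at [0.203, 0.538, 0.215] pointing down, gripper open.
Joint ranges: [-2.91, 2.91], [-0.94, 2.29], [0.18, 2.7], [-1.29, 4.43], [0.17, 2.64], [-3, 3]. Speed limits (rad/s): [2.57, 2.57, 3.14, 3.14, 3.14, 3.14].

## Interface

Orientations are given as a rotation vector (axis times angle).
In Python, from station import bot, eyes gives the robot as it stands.
- The arm moves only by the tool play_rows, never from a script. Its argument "rows" is a list of rows, each a list of 5 numbers: the closure in counts, from 0 (fully open) to 255 (shut), then the shift along the world's x, y, z in mm, then the turn about the world's z in degrees. In form: [[hand, tx, ty, tz, yaw], ...]. A call has 1 to 12 rows; each row is the pose to reach, as a shift and turn from the pose commanded when the call began; what a row does not reach only later rows make up. A row lasts 1/8 s, in which the tool goes at most 62.5 mm and 10.7 degrees, less where a joint would pass 70% of its speed; a pose out of reach is approached as far as the arm can. A call with a gripper value outside its range is refused whole. The fingers move at their own pace and stop on an object; the grip force is fixed at half the most. Time passes only in rows, so rows that repeat a pose let the fingers close. It gives the time, the measured TCP pose, the force, the opening and the grip force at its end, in the units of the state.
- bot.get_obs(): the state, without advancing time (a new reading comes with each control period).
- eyes.get_image(name): name is "scene" or "top" or "wrist"; returns a dict with "image" (400x640x3 uint8, red, green, blue), "fx", "fy", "cx", "cy" (pixels), "R" (3x3) and "t" (3): a world point X has camera coordinates R X + t. Camera axes: x right, y down, z forward; pixel columns grow to the right and rows downward; lengths in m; the calibration is good to about 2 mm. A picture is of the moment at which its call begins. There is no depth.
- bot.finish_job(): hands the job in; it is judged then, once.
The state is a dict: "clock": time; "joint_pos": joint angles; "joint_velocities": joint speeds; "joint_efforts": joint torques, N m; "ee_pos": TCP position; "tcp_rot": TCP orientation; "force": force on the tool from outside, world axes, zero at the start; "ft_torque": the same for the moment, N m; "grip_width": finger opening in m; "grip_force": force on a finger pad.
Only numpy, scipy, OpenCV 4.12 (cv2) and the standard library are available. Lean on these libraries where they do the work, as an engineer would, in place of code of your own. Each camera call takes 0.05 s, during which the arm holds its last target. There are 200 camera calls.

## Task

Lay out the sander's rebuild kit: put the orange-sealed ball bearing in the round recess with the orange floor, the black-sealed ball bearing in the round recess with the black floor, the big hex nut in the square recess with the blue hexagon, and the black oval grip lengthwise in the long recess with the green oval, each lying flat on the floor of its recess. Leave the plain grey spacer ring and the red bottle where they are.

Things in the scene. Friction and masses are not known exactly. Their poses are not given: they have to be found in the camera images.
- orange_bearing_mid (a point): centre (7.5 mm above its underside) of the loose steel ball bearing with an ORANGE seal ring, 52 mm diameter x 15 mm high, lying flat on the table; z up. Grasp it across its outside
- black_bearing_mid (a point): centre (7.5 mm above its underside) of the loose steel ball bearing with a BLACK seal ring, 52 mm diameter x 15 mm high, lying flat on the table; z up. Grasp it across its outside
- nut_mid (a point): centre (11 mm above its underside) of the loose bright hex nut, 46 mm across the flats (flats face its own +x and -x, and every 60 degrees from there), 52 mm across the corners, 22 mm high, lying flat; z up
- grip_mid (a point): centre (18 mm above its underside) of the loose black oval handle grip, 108 mm long along its own y axis, 36 mm wide along x, 36 mm high, with a 12 mm thin metal stud beyond its +y end; it lies on the table, z up. Grasp it across its 36 mm width. Either end may point either way in its tray
- orange_tray_seat (a point): centre of the recess floor of the fixed grey tray with the ORANGE floor: tray 100 x 100 mm, 6 mm high; recess round, 72 mm diameter, 4 mm deep, its floor 2 mm above the table (this point); z up
- black_tray_seat (a point): centre of the recess floor of the fixed grey tray with the BLACK floor: tray 100 x 100 mm, 6 mm high; recess round, 72 mm diameter, 4 mm deep, its floor 2 mm above the table (this point); z up
- nut_tray_seat (a point): centre of the recess floor of the fixed grey tray with a BLUE hexagon on its floor: tray 100 x 100 mm, 6 mm high; recess square, 66 x 66 mm with sides along its own x and y, 4 mm deep, its floor 2 mm above the table (this point); z up
- grip_tray_seat (a point): centre of the recess floor of the fixed grey tray with a long GREEN oval on its floor: tray 84 x 156 mm, 6 mm high; recess 56 mm (own x) x 128 mm (own y), 4 mm deep, its floor 2 mm above the table (this point); z up
- spacer_mid (a point): centre (9 mm above its underside) of a plain grey steel spacer ring, 52 mm diameter x 18 mm high, no coloured seal; it stands among the parts but is not part of the kit: do not move it
- bottle_mid (a point): middle (50 mm above its foot) of an upright small red bottle with a white nozzle, 26 x 42 mm, 102 mm high, standing to the left of the parts: do not move or tip it
There are look-alikes about, which are no part of the job. What is shaped like the part that bears black_bearing_mid but pink or yellow is not meant.

How it is judged:
By the outcome, as a careful person would: the job done as asked, in the order asked, and still so for the second after the job is handed in, with the robot touching nothing.
It also fails if it takes over 96 s, if anything falls off the work surface, if the arm or the gripper's body presses on something with over 40 N, if the wrist force passes 120 N, or if a joint passes its speed limit or range.

## Working session

There is one attempt and no reset: what is moved stays moved. The work goes in short steps, Python scripts to look and compute and a tool call to move; the robot and the scene stay as the last step left them, time stands still between calls to the robot, and variables do not carry over. Pictures are saved under pics/ and viewed, at most 15 in all, crops included, and the job is handed in when it is done.

Besides the shell and the picture viewer there is one more tool, called after ">>>" by a JSON object that holds its "api" and its "payload", one argument or row to a line. play_rows: Moves the arm, as the interface text tells. Its arguments: {"type":"object","properties":{"rows":{"type":"array","items":{"type":"array","items":{"type":"number"}}}},"required":["rows"]}

```bash
mkdir -p pics
cat > h.py <<'E'
from station import bot, eyes
import cv2, numpy as np
def snap(n,f,crop=None,s=1):
    d=eyes.get_image(n); im=d["image"][:,:,::-1]
    if crop: im=im[crop[1]:crop[3],crop[0]:crop[2]]
    cv2.imwrite("pics/"+f,cv2.resize(im,None,fx=s,fy=s,interpolation=cv2.INTER_CUBIC)); np.savez("pics/"+f+".npz",**d); return d
def px(d,u,v,z):
    R,t=np.array(d["R"]),np.array(d["t"]); c=-R.T@t
    r=R.T@np.array([(u-d["cx"])/d["fx"],(v-d["cy"])/d["fy"],1]); return c+r*(z-c[2])/r[2]
E
python3 - <<'E'
from h import *
for n in("top","scene"):
    d=snap(n,n+"1.png",s=1.25); print(n,d["fx"],d["R"],d["t"])
o=bot.get_obs();print(o["ee_pos"],o["tcp_rot"],o["grip_width"],o["clock"],bot.grip_point_offset)
E
```

```text
top 367.2038352256485 [[-0.00136188 -0.99986074 -0.01663294]
 [-0.99282869  0.0033402  -0.1194991 ]
 [ 0.11953801  0.01635092 -0.99269497]] [0.08962874 0.51404226 0.98985984]
scene 468.97210354308277 [[ 0.532859   -0.84607977  0.01450215]
 [-0.50507353 -0.33175105 -0.79676971]
 [ 0.67894183  0.41724126 -0.60410903]] [-0.22060892  0.3334069   1.05273476]
[0.20270803 0.53751016 0.21374825] [-5.63547523e-01 -3.09000003e+00  2.34026493e-03] 0.09179114484132293 0.1 0.0187
```

View pics/top1.png

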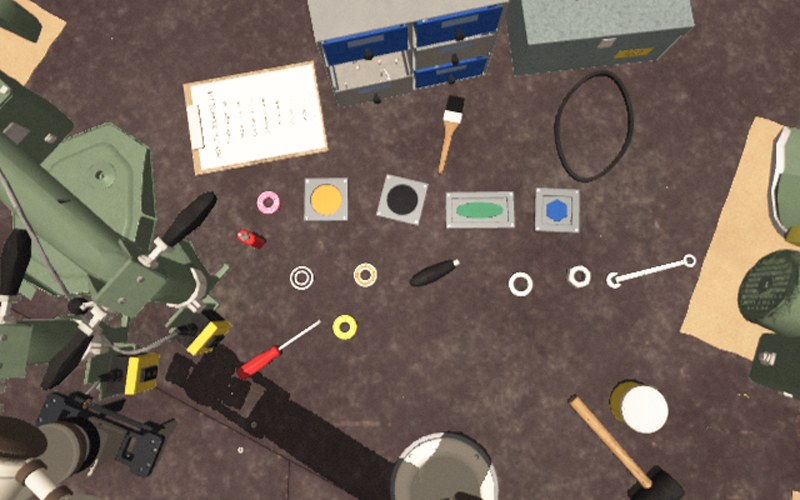

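View pics/scene1.png

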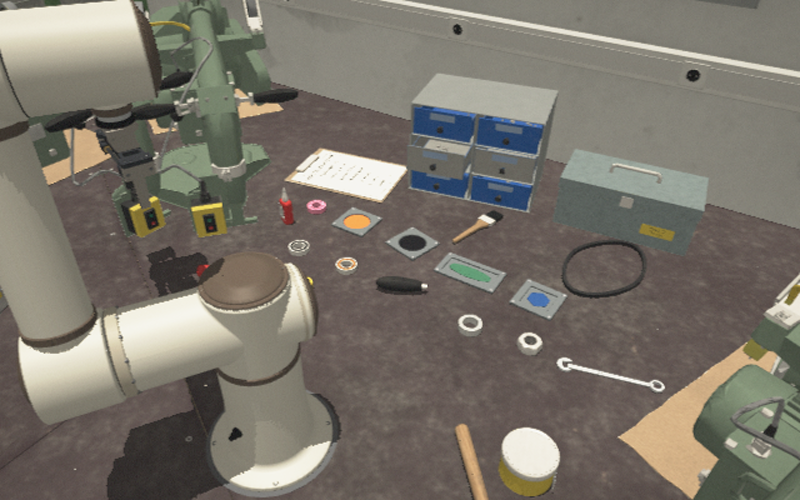

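The top picture (1.25x) shows the orange bearing at (365,275), black bearing at (301,278), grip at (433,272), spacer at (520,284), nut at (579,276) and bottle at about (251,239). The trays are at (326,199), (402,199), (480,210) and (557,210). I'll enlarge that area.

Run:
```python
import cv2
im=cv2.imread("pics/top1.png"); im=cv2.resize(im,(640,400),interpolation=cv2.INTER_AREA)
import numpy as np
d=np.load("pics/top1.png.npz"); im=d["image"][:,:,::-1]
a=im[135:245,180:340];b=im[135:245,320:480]
for n,c in(("L",a),("R",b)): cv2.imwrite(f"pics/{n}.png",cv2.resize(c,None,fx=5,fy=5,interpolation=cv2.INTER_CUBIC))
```

```text
(no output)
```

View pics/L.png

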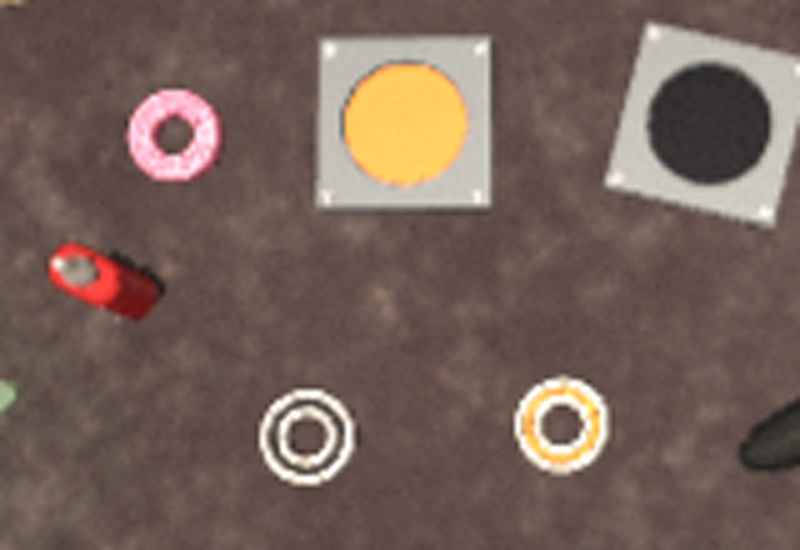

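View pics/R.png

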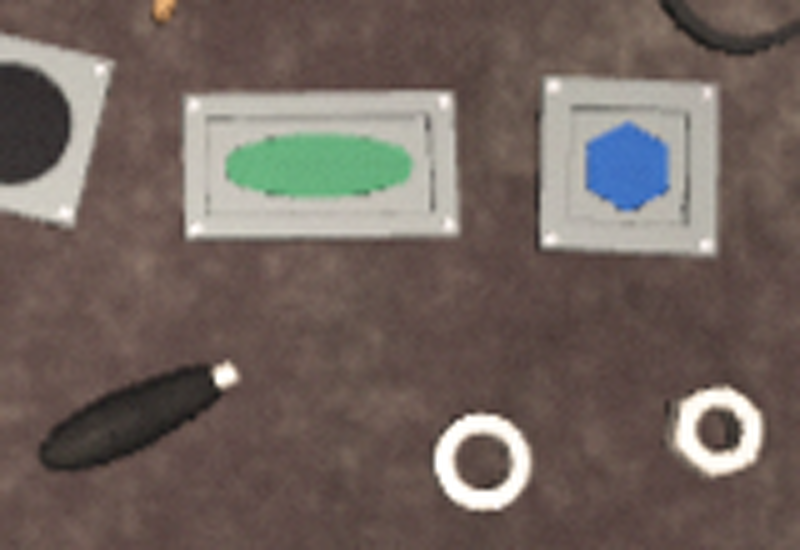

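The left crop (5x, origin 180,135) shows the orange tray at (405,123), black tray at (709,123), black bearing at (307,437) and orange bearing at (562,425). The right crop (origin 320,135) shows the grip from (42,450) to the stud tip at (236,375), the nut at (719,431), and the green and blue tray corners.

```bash
cat > c.py <<'E'
from h import *
d=dict(np.load("pics/top1.png.npz"))
L=lambda u,v,z:px(d,180+u/5-.4,135+v/5-.4,z)[:2]
R=lambda u,v,z:px(d,320+u/5-.4,135+v/5-.4,z)[:2]
ang=lambda a,b:np.degrees(np.arctan2(*(b-a)[::-1]))
E
python3 - <<'E'
from c import *
np.set_printoptions(precision=4,suppress=True)
print("oT",L(405,123,.002),"bT",L(709,123,.002));print("ob",L(562,425,.015),"bb",L(307,437,.015))
g=[R(*p,.006) for p in((187,95),(455,92),(459,235),(187,240))];print("gT",np.mean(g,0),ang(g[0],g[1]),ang(g[3],g[2]))
n=[R(*p,.006) for p in((544,77),(718,84),(716,255),(541,248))];print("nT",np.mean(n,0),ang(n[0],n[1]),ang(n[3],n[2]),ang(n[0],n[3]))
print("nut",R(719,431,.022),"sp",R(483,462,.018)); a,b=R(42,450,.018),R(238,374,.018);print("grip",a,b,np.linalg.norm(a-b),ang(a,b),a+(b-a)*.45)
print("bottle",L(75,268,.1),L(140,300,.0))
from scipy.spatial.transform import Rotation as Q
print(Q.from_rotvec(bot.get_obs()["tcp_rot"]).as_matrix())
E
```

```text
oT [0.6375 0.2636] bT [0.6366 0.0866]
ob [0.4606 0.1694] bb [0.4541 0.3132]
gT [ 0.61   -0.0932] -89.65953506210293 -89.17024112948575
nT [ 0.6089 -0.2691] -92.69945871154772 -92.56725388436342 176.9478543024925
nut [ 0.4556 -0.3069] sp [ 0.4389 -0.177 ]
grip [0.4461 0.0683] [ 0.4885 -0.0418] 0.11792396336624766 -68.95878504517917 [0.4652 0.0187]
bottle [0.5378 0.4175] [0.5344 0.4155]
[[-0.9356  0.353  -0.0009]
 [ 0.353   0.9356 -0.0014]
 [ 0.0003 -0.0016 -1.    ]]
```

>>> {"api": "play_rows", "payload": {
  "rows": [
    [0,40,-55,0,-10],
    [0,75,-105,0,-20],
    [0,110,-155,0,-30],
    [0,145,-205,0,-40],
    [0,180,-255,-10,-50],
    [0,215,-305,-30,-60],
    [0,245,-345,-50,-69],
    [0,258,-368,-64,-69],
    [0,258,-368,-64,-69],
    [0,258,-368,-64,-69]
  ]
}}

```text
clock: 1.35
ee_pos: [0.4607, 0.1706, 0.1508]
tcp_rot: [-2.214, -2.228, -0.0]
force: [0.1, 0.0, 1.1]
grip_width: 0.0919
grip_force: 0.0
```

Run:
```python
from h import *
d=snap("wrist","w1.png"); o=bot.get_obs(); print(o["ee_pos"],o["clock"],o["force"]); np.savez("pics/w1o.npz",p=o["ee_pos"])
# predicted pixels of the orange bearing
for X in([.4606,.1694,.015],list(o["ee_pos"])):
    c=np.array(d["R"])@X+d["t"]; print(d["fx"]*c[0]/c[2]+d["cx"],d["fy"]*c[1]/c[2]+d["cy"])
```

```text
[0.46076983 0.17091034 0.15111406] 1.4 [ 0.27477807 -0.06300265  0.01167707]
314.05000548167106 189.56782879961546
314.00771848139294 246.22052438519594
```

View pics/w1.png

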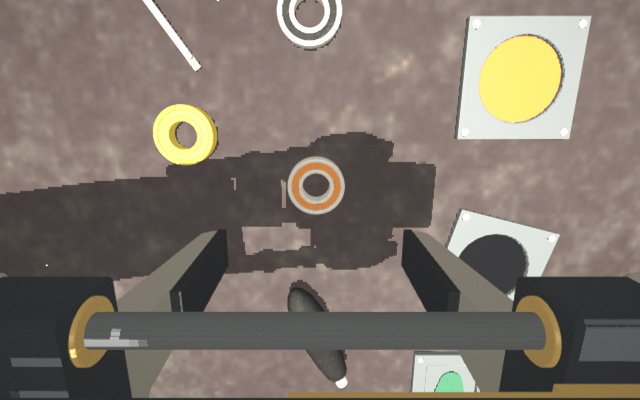

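The wrist view shows the orange bearing at (316,185), the orange recess at (521,79) and the black bearing at (309,13).

Run:
```python
from h import *
d=dict(np.load("pics/w1.png.npz"))
print(px(d,316,185,.015),px(d,521,79,.002),px(d,309,13,.015))
```

```text
[0.46233116 0.17364175 0.015     ] [0.64018018 0.26644317 0.002     ] [0.45563881 0.31426934 0.015     ]
```

>>> {"api": "play_rows", "payload": {
  "rows": [
    [0,1,2,-50,0],
    [0,1,2,-95,0],
    [0,1,2,-125,0],
    [0,1,2,-138,0],
    [0,1,2,-144,0],
    [0,1,2,-144,0]
  ]
}}

```text
clock: 2.15
ee_pos: [0.4627, 0.1723, 0.0075]
tcp_rot: [2.214, 2.228, 0.002]
force: [-0.1, -0.9, 0.0]
grip_width: 0.0917
grip_force: 0.0
```

Run:
```python
from h import *
d=snap("wrist","w2.png"); o=bot.get_obs(); print(o["ee_pos"],o["clock"],o["force"])
```

```text
[0.46302387 0.17227    0.00776586] 2.2 [ 0.27182645 -0.6935347  -0.20639436]
```

View pics/w2.png

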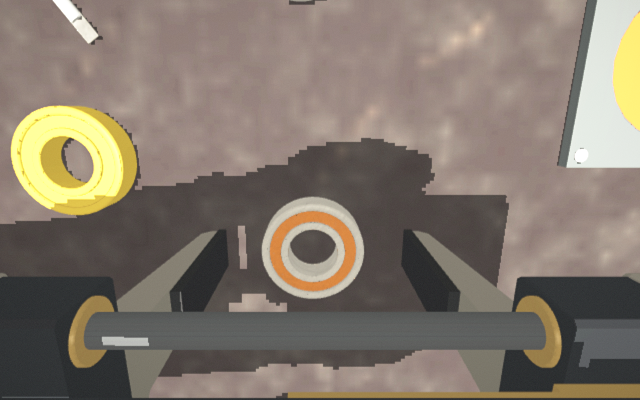

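The bearing sits at (313,248) between the fingers. I'll compute the residual offset.

Run:
```python
from h import *
d=dict(np.load("pics/w2.png.npz"))
print(px(d,313,248,.015),px(d,314,246,.0078))
```

```text
[0.46231776 0.17467241 0.015     ] [0.46283391 0.17277062 0.0078    ]
```

>>> {"api": "play_rows", "payload": {
  "rows": [
    [0,0,2,-2,0],
    [0,0,2,-2,0],
    [255,0,2,-2,0],
    [255,0,2,-2,0],
    [255,0,2,-2,0],
    [255,0,2,-2,0],
    [255,0,2,-2,0],
    [255,0,2,-2,0]
  ]
}}

```text
clock: 3.2
ee_pos: [0.462, 0.1739, 0.0046]
tcp_rot: [-2.215, -2.228, 0.0]
force: [-0.7, 0.4, -0.1]
grip_width: 0.051
grip_force: 30.0
```

>>> {"api": "play_rows", "payload": {
  "rows": [
    [255,0,0,30,0],
    [255,0,0,60,0],
    [255,45,23,60,0],
    [255,90,46,60,0],
    [255,135,70,60,0],
    [255,177,91,50,0],
    [255,177,91,35,0],
    [255,177,91,25,0],
    [255,177,91,25,0],
    [255,177,91,25,0]
  ]
}}

```text
clock: 4.45
ee_pos: [0.6387, 0.2647, 0.0303]
tcp_rot: [2.215, 2.227, 0.001]
force: [0.3, -0.6, -2.1]
grip_width: 0.0512
grip_force: 30.0
```

Run:
```python
from h import *
d=snap("wrist","w3.png"); o=bot.get_obs(); print(o["ee_pos"],o["clock"],o["force"],o["grip_width"])
for X in([.6375,.2636,.002],[.6402,.2664,.002]):
    c=np.array(d["R"])@X+d["t"]; print(d["fx"]*c[0]/c[2]+d["cx"],d["fy"]*c[1]/c[2]+d["cy"])
```

```text
[0.63909074 0.26482787 0.03069305] 4.5 [ 0.19640707  0.40971944 -1.53776798] 0.051228478137900504
311.91469471265845 230.0833264840885
316.40817037967633 225.72896424658202
```

View pics/w3.png

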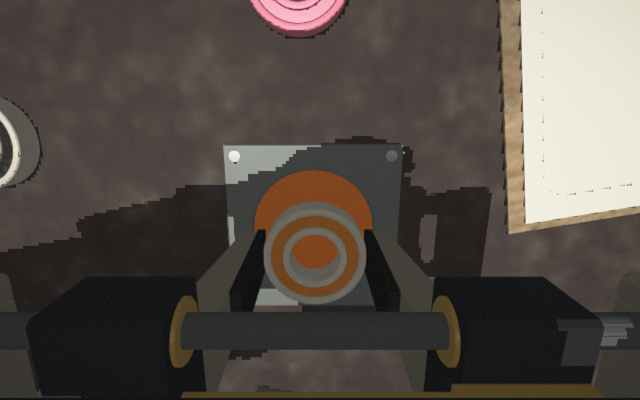

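>>> {"api": "play_rows", "payload": {
  "rows": [
    [255,0,0,-12,0],
    [255,0,0,-19,0],
    [255,0,0,-22,0],
    [255,0,0,-22,0],
    [255,0,0,-22,0]
  ]
}}

```text
clock: 5.12
ee_pos: [0.6393, 0.265, 0.0078]
tcp_rot: [2.215, 2.228, 0.001]
force: [-0.4, -0.2, -1.8]
grip_width: 0.0511
grip_force: 30.0
```

>>> {"api": "play_rows", "payload": {
  "rows": [
    [0,0,0,0,0],
    [0,0,0,0,0],
    [0,0,0,0,0],
    [0,0,0,30,0],
    [0,0,0,80,0],
    [0,-45,12,90,0],
    [0,-95,25,90,0],
    [0,-145,38,90,0],
    [0,-184,49,70,0],
    [0,-184,49,45,0],
    [0,-184,49,45,0],
    [0,-184,49,45,0]
  ]
}}

```text
clock: 6.62
ee_pos: [0.4562, 0.3141, 0.0537]
tcp_rot: [2.215, 2.227, 0.003]
force: [0.1, -0.3, 0.4]
grip_width: 0.0918
grip_force: 0.0
```

Run:
```python
from h import *
d=snap("wrist","w4.png",s=.6); e=snap("scene","s4.png",(200,130,440,240),2); o=bot.get_obs(); print(o["ee_pos"],o["clock"],o["force"],o["grip_width"])
a=cv2.imread("pics/w4.png");b=cv2.imread("pics/s4.png")
c=np.zeros((a.shape[0]+b.shape[0],max(a.shape[1],b.shape[1]),3),np.uint8);c[:a.shape[0],:a.shape[1]]=a;c[a.shape[0]:,:b.shape[1]]=b;cv2.imwrite("pics/m4.png",c);print(a.shape)
```

```text
[0.45647603 0.3141727  0.05395375] 6.725 [ 0.21085365 -0.1300686   0.48771061] 0.09176220170976947
(240, 384, 3)
```

View pics/m4.png

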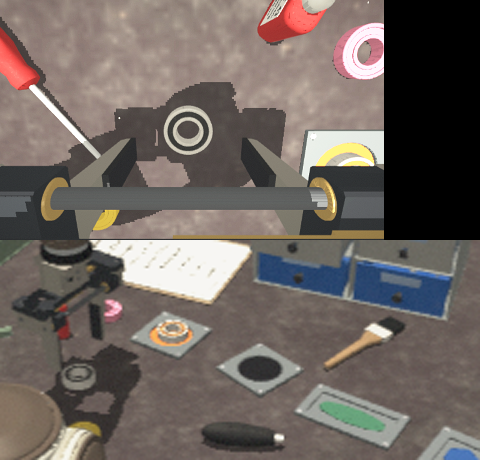

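The orange bearing sits in its recess. The wrist view shows the black bearing at about (313,217) full scale. The screwdriver tip is near the left finger, so I'll check the clearance.

Run:
```python
from h import *
d=dict(np.load("pics/w4.png.npz")); print(px(d,313.3,216.7,.015), px(d,95/.6,155/.6,.004))
t=dict(np.load("pics/top1.png.npz")); print(px(t,319/1.25,321/1.25,.004),px(t,282/1.25,346/1.25,.01))
```

```text
[0.45577086 0.31824376 0.015     ] [0.34975164 0.28425693 0.004     ]
[0.35681514 0.27330755 0.004     ] [0.3020549  0.35366688 0.01      ]
```

>>> {"api": "play_rows", "payload": {
  "rows": [
    [0,0,3,-25,0],
    [0,0,3,-40,0],
    [0,0,3,-47,0],
    [0,0,3,-47,0],
    [0,0,3,-47,0],
    [255,0,3,-47,0],
    [255,0,3,-47,0],
    [255,0,3,-47,0],
    [255,0,3,-47,0],
    [255,0,3,-47,0],
    [255,0,3,-47,0]
  ]
}}

```text
clock: 8.1
ee_pos: [0.455, 0.317, 0.0057]
tcp_rot: [2.215, 2.228, 0.0]
force: [0.4, 0.2, 1.0]
grip_width: 0.051
grip_force: 30.0
```

>>> {"api": "play_rows", "payload": {
  "rows": [
    [255,0,0,40,0],
    [255,0,0,90,0],
    [255,35,-45,90,0],
    [255,72,-90,90,0],
    [255,109,-137,90,0],
    [255,146,-183,90,0],
    [255,183,-229,70,0],
    [255,183,-229,40,0],
    [255,183,-229,25,0],
    [255,183,-229,25,0],
    [255,183,-229,25,0]
  ]
}}

```text
clock: 9.48
ee_pos: [0.6385, 0.0887, 0.0318]
tcp_rot: [2.213, 2.228, 0.002]
force: [0.5, 0.1, -2.8]
grip_width: 0.0507
grip_force: 30.0
```

Run:
```python
from h import *
d=snap("wrist","w5.png"); o=bot.get_obs(); print(o["ee_pos"],o["clock"],o["force"],o["grip_width"])
print(d["R"],d["t"])
```

```text
[0.63881112 0.08862253 0.03212236] 9.525 [ 0.43144072 -0.18834625 -2.26125781] 0.050854483928265
[[ 0.99997112  0.00746868  0.00140694]
 [ 0.00686619 -0.96716378  0.25406118]
 [ 0.00325824 -0.25404418 -0.96718713]] [-0.63949953  0.09870723  0.23399968]
```

View pics/w5.png

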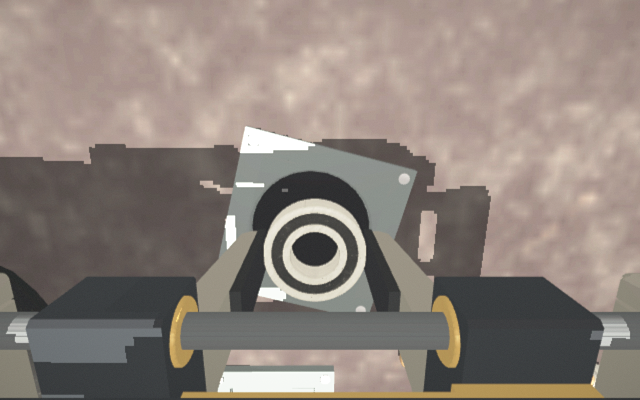

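The recess spans u≈253–369 with its top at v≈170, and the bearing is centred at u≈315. I'll shift about −2 mm in x, then lower, release and go to the nut.

>>> {"api": "play_rows", "payload": {
  "rows": [
    [255,-2,0,-12,0],
    [255,-2,0,-19,0],
    [255,-2,0,-23,0],
    [255,-2,0,-23,0],
    [255,-2,0,-23,0],
    [0,-2,0,-23,0],
    [0,-2,0,-23,0],
    [0,-2,0,-23,0],
    [0,-2,0,10,0],
    [0,-2,0,60,0],
    [0,-2,0,80,0]
  ]
}}

```text
clock: 10.9
ee_pos: [0.6381, 0.0879, 0.1142]
tcp_rot: [2.212, 2.225, 0.006]
force: [-0.0, 0.3, 0.3]
grip_width: 0.0919
grip_force: 0.0
```

Run:
```python
from h import *
o=bot.get_obs(); print(o["ee_pos"],o["clock"],o["force"],o["grip_width"])
```

```text
[0.63809891 0.08785901 0.11420882] 10.9 [-0.04968225  0.29185398  0.3420644 ] 0.091854147205533
```

>>> {"api": "play_rows", "payload": {
  "rows": [
    [0,-25,-50,0,0],
    [0,-49,-100,0,0],
    [0,-74,-150,0,0],
    [0,-98,-200,0,0],
    [0,-122,-250,0,0],
    [0,-146,-300,0,0],
    [0,-170,-350,0,0],
    [0,-182,-394,-20,0],
    [0,-182,-394,-40,0],
    [0,-182,-394,-40,0],
    [0,-182,-394,-40,0]
  ]
}}

```text
clock: 12.28
ee_pos: [0.4542, -0.3057, 0.0708]
tcp_rot: [-2.214, -2.229, -0.0]
force: [0.6, 0.2, -0.5]
grip_width: 0.0924
grip_force: 0.0
```

Run:
```python
from h import *
d=snap("wrist","w6.png"); e=snap("scene","s6.png",(200,130,440,240),2);o=bot.get_obs(); print(o["ee_pos"],o["clock"],o["force"],o["grip_width"])
a=cv2.imread("pics/w6.png")[60:400,100:580];b=cv2.imread("pics/s6.png")
cv2.imwrite("pics/m6.png",np.vstack([a,b]))
```

```text
[ 0.45471417 -0.30592632  0.07145083] 12.375 [-0.85959314 -1.30861109 -0.82683158] 0.09195786046935275
```

View pics/m6.png

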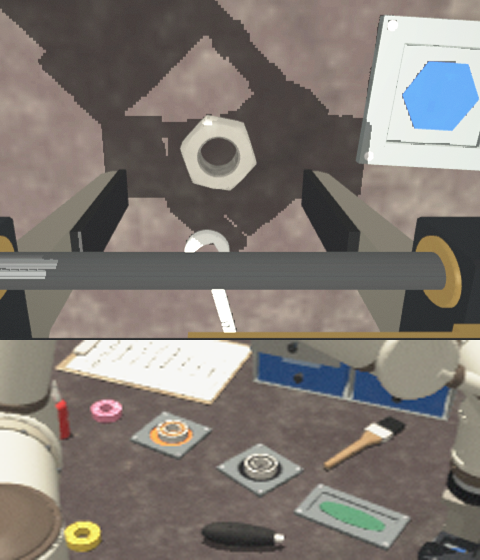

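Black bearing is seated. Nut vertices in the crop are (208,117), (245,122), (257,157), (228,188), (191,182), (181,153). The wrench ring is at about (208,240).

Run:
```python
from h import *
d=dict(np.load("pics/w6.png.npz"))
V=np.array([px(d,u+100,v+60,.022)[:2] for u,v in((208,117),(245,122),(257,157),(228,188),(191,182),(181,153))])
c=V.mean(0);print(c,np.linalg.norm(V-c,axis=1))
a=np.degrees(np.arctan2(*(V-c).T[::-1]));z=np.exp(1j*np.radians(6*a)).mean();print(a,np.degrees(np.angle(z))/6,abs(z))
print("wrench",px(d,308,295,.005)[:2])
h=[px(d,u+100,v+60,.002)[:2] for u,v in((420,62),(463,62),(478,97),(457,130),(415,129),(403,95))]
h=np.array(h);c=h.mean(0);a=np.degrees(np.arctan2(*(h-c).T[::-1]));print("blue",c,a)
p=[px(d,u+100,v+60,.006)[:2] for u,v in((384,15),(359,165))];print(np.degrees(np.arctan2(*(p[0]-p[1])[::-1])))
```

```text
[ 0.45701449 -0.30273144] [0.02551718 0.02741099 0.02573401 0.0251876  0.02707053 0.02455112]
[ 105.47277984   51.60869268   -4.65473951  -74.2217053  -132.14496342
  179.24953178] -9.233652145191538 0.8641345984523561
wrench [ 0.45011395 -0.37248704]
blue [ 0.60926665 -0.26652233] [ 126.31105026   62.77561099   -0.50095143  -55.00609093 -119.67664437
  178.21958696]
87.40440883557773
```

>>> {"api": "play_rows", "payload": {
  "rows": [
    [0,2,3,0,10],
    [0,2,3,0,21],
    [0,2,3,-30,21],
    [0,2,3,-52,21],
    [0,2,3,-63,21],
    [0,2,3,-63,21],
    [0,2,3,-63,21],
    [255,2,3,-63,21],
    [255,2,3,-63,21],
    [255,2,3,-63,21],
    [255,2,3,-63,21],
    [255,2,3,-63,21]
  ]
}}

```text
clock: 13.88
ee_pos: [0.456, -0.303, 0.0076]
tcp_rot: [1.772, 2.594, 0.0]
force: [0.4, -0.6, 0.5]
grip_width: 0.0455
grip_force: 29.9
```

>>> {"api": "play_rows", "payload": {
  "rows": [
    [255,0,0,0,0],
    [255,0,0,0,0],
    [255,0,0,40,0],
    [255,0,0,60,0]
  ]
}}

```text
clock: 14.38
ee_pos: [0.4564, -0.3035, 0.069]
tcp_rot: [1.771, 2.593, -0.001]
force: [-0.3, -0.1, -2.0]
grip_width: 0.0457
grip_force: 29.9
```

Run:
```python
from h import *
from scipy.spatial.transform import Rotation as Q
d=snap("wrist","w7.png"); o=bot.get_obs(); print(o["ee_pos"],o["clock"],o["force"],o["grip_width"],Q.from_rotvec(o["tcp_rot"]).as_matrix()[:,1])
```

```text
[ 0.45759543 -0.30458956  0.07138986] 14.425 [ 1.79806869 -1.82602771  0.01182215] 0.04574758142394273 [0.93144081 0.36388737 0.00199827]
```

>>> {"api": "play_rows", "payload": {
  "rows": [
    [255,50,12,0,3],
    [255,100,24,0,7],
    [255,152,36,0,7],
    [255,152,36,-20,7],
    [255,152,36,-38,7],
    [255,152,36,-38,7],
    [255,152,36,-38,7]
  ]
}}

```text
clock: 15.3
ee_pos: [0.6072, -0.2675, 0.0296]
tcp_rot: [-1.612, -2.696, 0.0]
force: [0.4, -0.9, -0.8]
grip_width: 0.0454
grip_force: 29.9
```

Run:
```python
from h import *
d=snap("wrist","w8.png"); o=bot.get_obs(); print(o["ee_pos"],o["clock"],o["force"],o["grip_width"])
```

```text
[ 0.60773247 -0.26774583  0.03028368] 15.35 [-0.23147066  0.12210762 -1.79145066] 0.04555781033913343
```

View pics/w8.png

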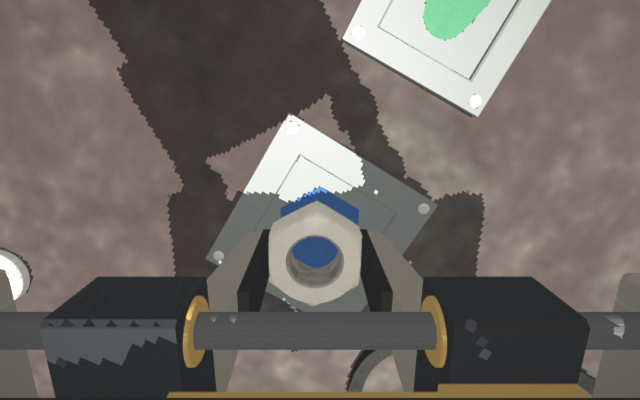

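The nut is aligned with the blue hexagon. The tray corners at (206,258) and (437,208) give me the centre. Both are next to the top corner and opposite each other.

Run:
```python
from h import *
d=dict(np.load("pics/w8.png.npz"))
a,b,t=[px(d,*p,.006)[:2] for p in((206,258),(437,208),(290,114))];print((a+b)/2,np.linalg.norm(a-t),np.linalg.norm(b-t),np.linalg.norm(a-b))
```

```text
[ 0.61055924 -0.26751987] 0.09941291335483568 0.09975709848596367 0.14030231459160145
```

>>> {"api": "play_rows", "payload": {
  "rows": [
    [255,2,0,-12,0],
    [255,2,0,-20,0],
    [255,2,0,-20,0],
    [255,2,0,-20,0],
    [0,2,0,-20,0],
    [0,2,0,-20,0],
    [0,2,0,-20,0],
    [0,2,0,20,0],
    [0,2,0,70,0],
    [0,2,0,70,0]
  ]
}}

```text
clock: 16.6
ee_pos: [0.6132, -0.2692, 0.1055]
tcp_rot: [1.605, 2.689, -0.001]
force: [-0.8, 0.0, -1.0]
grip_width: 0.0919
grip_force: 0.0
```

>>> {"api": "play_rows", "payload": {
  "rows": [
    [0,-24,48,0,-2],
    [0,-48,96,0,-4],
    [0,-72,144,0,-7],
    [0,-96,192,0,-7],
    [0,-120,240,0,-7],
    [0,-143,288,0,-7],
    [0,-143,288,0,-7],
    [0,-143,288,0,-7]
  ]
}}

```text
clock: 17.6
ee_pos: [0.4671, 0.0206, 0.0993]
tcp_rot: [1.771, 2.594, -0.001]
force: [0.0, -0.8, -0.0]
grip_width: 0.0918
grip_force: 0.0
```

Run:
```python
from h import *
d=snap("wrist","w9.png"); o=bot.get_obs(); print(o["ee_pos"],o["clock"],o["force"],o["grip_width"])
```

```text
[0.46741203 0.02016682 0.09943012] 17.65 [-0.35653993 -0.69031756 -0.20078261] 0.09208708824668814
```

View pics/w9.png

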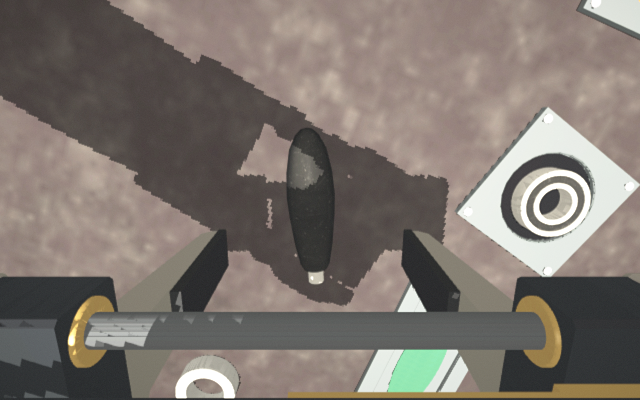

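The grip runs from (306,128) to its body end at (316,271), with the stud tip at (316,284). The black bearing lies in its recess at the right.

Run:
```python
from h import *
d=dict(np.load("pics/w9.png.npz"))
a,b,s=[px(d,*p,.018)[:2] for p in((306,128),(316,271),(316,284))]
print(a,b,s,np.linalg.norm(a-b),np.degrees(np.arctan2(*(b-a)[::-1])),np.degrees(np.arctan2(*(s-a)[::-1])),(a+b)/2)
c=[px(d,*p,.006)[:2] for p in((548,108),(461,213))];print(c)
```

```text
[0.44106566 0.07105418] [ 0.48833092 -0.02983337] [ 0.49249217 -0.04042668] 0.11141051839884142 -64.89717040418347 -65.23596103928071 [0.46469829 0.02061041]
[array([0.60120271, 0.14848561]), array([0.57918453, 0.05335634])]
```

>>> {"api": "play_rows", "payload": {
  "rows": [
    [0,-2,0,-40,3],
    [0,-2,0,-70,3],
    [0,-2,0,-90,3],
    [0,-2,0,-90,3],
    [0,-2,0,-90,3],
    [255,-2,0,-90,3],
    [255,-2,0,-90,3],
    [255,-2,0,-90,3],
    [255,-2,0,-90,3],
    [255,-2,0,-90,3],
    [255,-2,0,-90,3],
    [255,-2,0,-90,3]
  ]
}}

```text
clock: 19.15
ee_pos: [0.465, 0.021, 0.0096]
tcp_rot: [-1.703, -2.64, 0.0]
force: [-0.4, -0.3, 0.4]
grip_width: 0.0361
grip_force: 30.0
```

>>> {"api": "play_rows", "payload": {
  "rows": [
    [255,0,0,0,0],
    [255,0,0,35,0],
    [255,0,0,60,0],
    [255,0,0,60,0]
  ]
}}

```text
clock: 19.65
ee_pos: [0.4668, 0.0206, 0.0713]
tcp_rot: [1.701, 2.636, 0.002]
force: [0.2, -0.8, -0.2]
grip_width: 0.0361
grip_force: 30.0
```

Run:
```python
from h import *
d=snap("wrist","w10.png"); o=bot.get_obs(); print(o["ee_pos"],o["clock"],o["force"],o["grip_width"])
```

```text
[0.46544471 0.02085289 0.06977646] 19.7 [-0.52074939 -0.47911462 -0.34643213] 0.03576227346471117
```

View pics/w10.png

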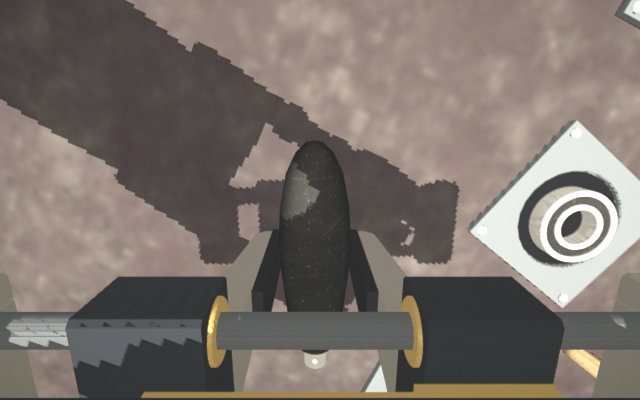

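>>> {"api": "play_rows", "payload": {
  "rows": [
    [255,37,-28,0,-8],
    [255,74,-56,0,-16],
    [255,110,-84,0,-24],
    [255,146,-112,0,-24],
    [255,146,-112,-20,-24],
    [255,146,-112,-35,-24],
    [255,146,-112,-35,-24],
    [255,146,-112,-35,-24]
  ]
}}

```text
clock: 20.7
ee_pos: [0.6105, -0.0903, 0.0345]
tcp_rot: [-2.214, -2.228, 0.0]
force: [-0.2, 0.0, -0.3]
grip_width: 0.0357
grip_force: 30.0
```

Run:
```python
from h import *
d=snap("wrist","w11.png"); o=bot.get_obs(); print(o["ee_pos"],o["tcp_rot"],o["clock"],o["force"],o["grip_width"])
```

```text
[ 0.61098385 -0.09056024  0.03511957] [2.21384252e+00 2.22818657e+00 4.49889102e-04] 20.75 [0.08540477 0.01315442 0.21145676] 0.035729638469265114
```

View pics/w11.png

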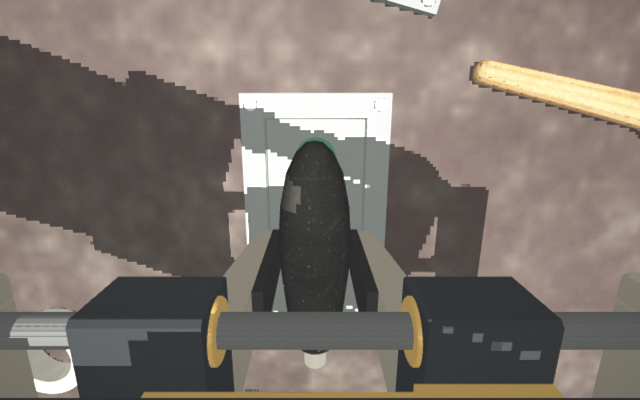

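The tray's far corners are at (239,94) and (392,93), and the tip of the held grip is at (315,138).

Run:
```python
from h import *
d=dict(np.load("pics/w11.png.npz"))
a,b=[px(d,*p,.006)[:2] for p in((239,94),(392,93))];v=(b-a)/np.linalg.norm(b-a)
print(np.linalg.norm(b-a),np.degrees(np.arctan2(v[1],v[0])),"tray",(a+b)/2+.078*np.array([v[1],-v[0]]))
i=[px(d,*p,.006)[:2] for p in((266,118),(367,118))];print(i)
t=px(d,315,138,.0435)[:2];s=px(d,315,365,.0435)[:2];print("tip",t,"mid",t-[0,.054],"studend",s,s+[0,.066])
```

```text
0.08387559143533362 0.7601772724992742 tray [ 0.61177081 -0.0901588 ]
[array([ 0.58324849, -0.02545177]), array([ 0.63958017, -0.02505422])]
tip [ 0.61061045 -0.03310173] mid [ 0.61061045 -0.08710173] studend [ 0.61152741 -0.15635715] [ 0.61152741 -0.09035715]
```

Aligned within 1–2 mm. Lower and release.

>>> {"api": "play_rows", "payload": {
  "rows": [
    [255,1,0,-12,0],
    [255,1,0,-20,0],
    [255,1,0,-23,0],
    [255,1,0,-23,0],
    [255,1,0,-23,0],
    [0,1,0,-23,0],
    [0,1,0,-23,0],
    [0,1,0,-23,0],
    [0,1,0,-23,0],
    [0,1,0,20,0],
    [0,1,0,70,0],
    [0,1,0,120,0]
  ]
}}

```text
clock: 22.25
ee_pos: [0.6117, -0.091, 0.156]
tcp_rot: [-2.215, -2.228, 0.0]
force: [-0.2, -0.6, -0.4]
grip_width: 0.0918
grip_force: 0.0
```

>>> {"api": "play_rows", "payload": {
  "rows": [
    [0,-50,0,40,0],
    [0,-100,0,60,0],
    [0,-150,0,60,0],
    [0,-200,0,60,0],
    [0,-200,0,60,0],
    [0,-200,0,60,0]
  ]
}}

```text
clock: 23.0
ee_pos: [0.4127, -0.0913, 0.2152]
tcp_rot: [2.214, 2.226, 0.001]
force: [0.7, -0.2, 0.2]
grip_width: 0.0919
grip_force: 0.0
```

Run:
```python
from h import *
d=snap("top","t12.png",(170,130,490,290),2.4); snap("scene","s12.png",(200,130,480,300),2.4)
o=bot.get_obs(); print(o["ee_pos"],o["clock"])
a=cv2.imread("pics/t12.png");b=cv2.imread("pics/s12.png");w=max(a.shape[1],b.shape[1])
p=lambda i:cv2.copyMakeBorder(i,0,0,0,w-i.shape[1],cv2.BORDER_CONSTANT)
m=np.vstack([p(a)[:300],p(b)[:300]]);cv2.imwrite("pics/m12.png",m)
```

```text
[ 0.4130182  -0.09132103  0.2150134 ] 23.1
```

View pics/m12.png

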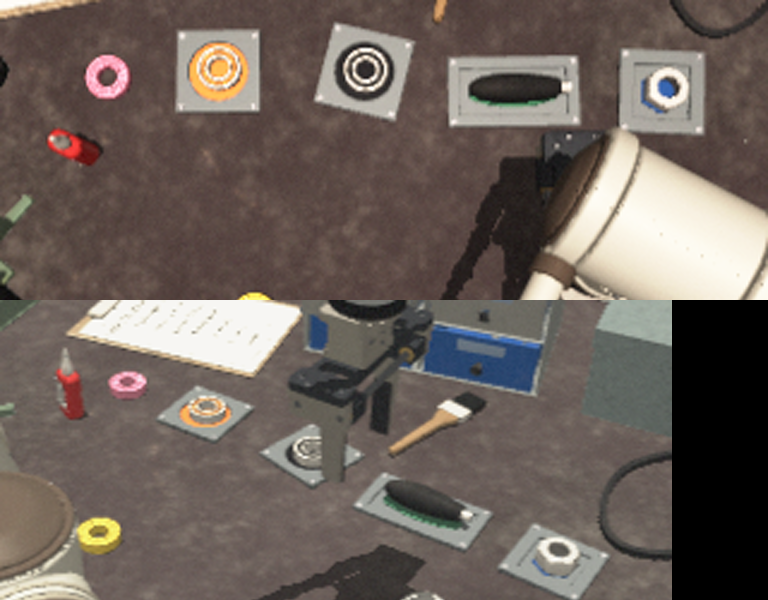

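All four parts lie in their recesses, and the red bottle still stands upright. In the top crop they are at (218,68), (366,70), (518,88) and (666,88). I'm handing in.

```bash
python3 -c "
from station import bot
print(bot.finish_job())"
```

```text
the job is handed in; nothing more can be done
None
```

I placed all four parts in their recesses in the order asked and handed the job in at about 23 s on the robot's clock. The last pictures show each part lying in its recess and the bottle standing; the spacer ring was mostly out of view, but the arm never went for it.

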